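# Clear a tensioner test stand and hold the tensioner past its click

## Robot

A 6-joint arm with a two-finger parallel gripper is mounted at the origin on the work surface. World frame = base frame: x ahead of the robot, y to its left, z up, the work surface at z = 0. Lengths are in m, angles in rad, forces in N, time in s.
With the tool pointing down it reaches from about 0.375 to 0.975 m from the base axis. Payload 3.8 kg.
Tool frame: the origin (TCP) lies midway between the tips of the shut fingers; the grasp point (between the pads) lies 19 mm behind it; x points along the fingers, z is the direction in which the jaws open and shut, and the axes are right-handed (so a half turn about x gives the same grasp; the last joint's range is limited). The gripper opens to 85 mm and grips with 20 to 120 N. Pads are 22 mm wide; open, the fingers measure 114 mm over their backs; the gripper's body (76 mm by 85 mm) begins 54 mm behind the grasp point. The pads swing forward as they close: fully open they stand 13 mm farther back than shut.
Start: joints at [-1.158, 0.264, 1.604, -0, 1.274, -0.037], TCP at [0.293, -0.608, 0.231] pointing down, gripper open.
Joint ranges: [-2.63, 2.63], [-0.94, 2.18], [0.31, 2.57], [-1.31, 4.45], [0, 2.66], [-2.55, 2.55]. Speed limits (rad/s): [2.57, 2.57, 3.14, 3.14, 3.14, 3.14].

## Interface

Orientations are given as a rotation vector (axis times angle).
In Python, from workcell import * gives the robot as it stands. The module is installed in compiled form; this text tells all that it offers.
- The arm moves only by the tool carry_out, never from a script. Its arguments are lists of equal length, an entry for each row: "offset": the shift along the tool's x, y, z in cm, a list of three; "delta_rot": the turn, a rotation vector about the tool's x, y, z in degrees, a list of three. A call has exactly 5 rows; each row shifts and turns the commanded pose from where the row before left it, along the tool's axes as they then stand; what a row does not reach is not made up. A row lasts 1/12 s, in which the tool goes at most 41.7 mm and 7.16 degrees, less where a joint would pass 70% of its speed; a pose out of reach is approached as far as the arm can. A call is refused whole if a number of a shift passes 4.17 or a number of a turn 7.16, either way. A call with a gripper value outside its range is refused whole. "fingers" is the opening, from -1 (shut) to 1 (fully open), set as the call begins (left out, the last holds). The fingers move at their own pace and stop on an object; "newtons" is the grip in N (left out, the last holds). Time passes only in rows, so rows that do not move let the fingers close, or fill a call up. It gives the time, the measured TCP pose, the force and the opening at its end, in the units of the state.
- read_state(): the state, without advancing time (a new reading comes with each control period).
- read_camera(name): name is "side" or "top" or "wrist"; returns (picture, depth): 384x512x3 uint8, red, green, blue; 384x512 float32, m along the optical axis (not along the pixel's ray), 0 where there is no reading.
- get_calibration(name): a dict with "fx", "fy", "cx", "cy" (pixels), "R" (3x3) and "t" (3): a world point X has camera coordinates R X + t; the wrist camera has in their place "mount" (4x4, takes a point from camera to tool coordinates, whose origin is the TCP and whose axes are the tool frame's). Camera axes: x right, y down, z forward; pixel columns grow to the right and rows downward; lengths in m; the calibration is good to about 2 mm. A picture is of the moment at which its call begins: read the wrist's pose just before it. get_calibration takes no time and is no camera call.
- finish_job(): hands the job in, once; it reports no verdict.
The state is a dict: "time": time; "q": joint angles; "joint_vel": joint speeds; "joint_torque": joint torques, N m; "tool_pos": TCP position; "tcp_rot": TCP orientation; "wrist_force": force on the tool from outside, world axes, zero at the start; "torque": the same for the moment, N m; "width": opening from 0.0 (shut) to 1.0 (fully open).
Only numpy, scipy, OpenCV 4.12 (cv2) and the standard library are available. Lean on these libraries where they do the work, as an engineer would, in place of code of your own. Each camera call takes 0.05 s, during which the arm holds its last target. There are 200 camera calls.

## Task

Pick up the wooden scraper block and use it, not the fingers, to wipe the three loose steel chips right off the tensioner stand's plate onto the bench. Only when the plate is clear, with the scraper still in hand, push the sprung tensioner arm back with the block until it has gone fully past its ratchet click, and finish while holding it pressed there: the scraper stays gripped and keeps the spring load off the pawl. Keep the fingers off the tensioner, and leave the other things on the bench where they are.

Things in the scene. Friction and masses are not known exactly. Their poses are not given: they have to be found in the camera images.
- stand: fixed tensioner stand: bare aluminium plate 270 (x) x 300 (y) x 12 mm on the bench, no rim. Origin at the centre of its underside; x points away from the robot, y to its left (turned by the stand's yaw); plate top at z = 12 mm. In stand coordinates the pivot is at x 55, y 0 mm; the chips' origins lie within x -110 to -45, y -110 to -10, the side to which the tensioner will be pushed
- pivot (a point): point on the tensioner's vertical pivot axis at the plate's top face; a hub of 66 mm dia. and a post 40 mm high stand round it. Beyond it from the robot (stand x 89 to 165 mm, y -20 to 20) are the pawl and its guide, 39 mm high over the plate
- end_stop (a point): top of the end-stop pin (12 mm dia., 30 mm high over the plate) at stand x 5, y -31 mm
- rest_stop (a point): top of the rest-stop pin (same size) at stand x 32, y 49 mm
- roller (a point): centre of the top face of the black rubber roller on the tensioner's free end: 36 mm dia., from 4 to 31 mm above the plate, 130 mm from the pivot axis. The steel arm between them is 20 mm wide, 10 to 26 mm above the plate
- tensioner (a joint): angle q of the sprung arm, rad: 0 at rest, 1.0 at the end stop, grows as the roller goes to stand -y. From the pivot the arm points along (-cos(q-0.75), -sin(q-0.75)) in stand axes: roller at x -40, y +89 mm at rest. Spring at the roller: 3 N at 0, 8 N at 0.85, up to 16 N as the pawl climbs its tooth (0.2 to 0.72). It clicks at 0.73, where the pawl can hold it; held past it is over 0.80
- pawl (a joint): slide of the sprung pawl at the far side of the hub, m: 0 when home (at the start and again after the click), up to about 0.010 as it rides over the tooth
- scraper: loose wooden scraper block with a steel-shod lower edge, like an upside-down T: bar 120 (its x) x 26 (y) x 35 mm high, on its middle an upright grip 40 (x) x 26 (y) from 35 to 85 mm above the underside; 0.11 to 0.22 kg. It stands on its bar on the bench; origin at the centre of the underside. Gripped across the 26 mm above the bar, the bar stays free to push
- chip_a: loose dark steel chip, a broken piece of retainer ring: a shallow bent bar 26 long x 13 wide x 8 high mm, 14 g, lying on the stand's plate at the start; origin at the centre of its underside
- chip_b: loose dark steel chip, a broken piece of retainer ring: a shallow bent bar 26 long x 13 wide x 8 high mm, 14 g, lying on the stand's plate at the start; origin at the centre of its underside
- chip_c: loose dark steel chip, a broken piece of retainer ring: a shallow bent bar 26 long x 13 wide x 8 high mm, 14 g, lying on the stand's plate at the start; origin at the centre of its underside
- spare_idler: bystander: loose black grooved roller, 54 mm dia., 36 mm high; origin under its centre
- grease_tin: bystander: round tin, 68 mm dia., 62 mm high; origin under its centre
- wrench: bystander: steel wrench 180 mm long, lying; origin at its middle
- seal_ring: bystander: black rubber ring, 90 mm outer dia., 14 mm high; origin under its centre
- parts_cup: bystander: plastic cup, 80 mm dia., 70 mm high; origin under its centre
- carton: bystander: small white carton 70 x 110 x 50 mm high; origin under its centre
- spray_can: bystander: can, 54 mm dia., 150 mm high; origin under its centre

How it is judged:
By the outcome, as a careful person would: the job done as asked, in the order asked, and still so for the second after the job is handed in, while the arm keeps its last pose, push and grip.
It also fails if it takes over 53 s, if anything falls off the work surface, if the arm or the gripper's body presses on something with over 40 N, if the wrist force passes 120 N, or if a joint passes its speed limit or range.

## Working session

There is one attempt and no reset: what is moved stays moved. The work goes in short steps, Python scripts to look and compute and a tool call to move; the robot and the scene stay as the last step left them, time stands still between calls to the robot, and variables do not carry over. Pictures are saved under pics/ and viewed, about 8 in all and at most 12, crops included, and the job is handed in when it is done.

Besides the shell and the picture viewer there is one more tool, called after "Call:" as name(argument=value, ...), one argument or row to a line, values as JSON. carry_out: Moves the arm, as the interface text tells. Its arguments: {"type":"object","properties":{"offset":{"type":"array"},"delta_rot":{"type":"array"},"fingers":{"type":"number"},"newtons":{"type":"number"}},"required":["offset","delta_rot"]}

```bash
mkdir -p pics; cat > h.py <<'E'
from workcell import *
import numpy as np, cv2
from scipy.spatial.transform import Rotation as Ro
def px2w(name,u,v,d,cal=None,st=None):
    c=cal or get_calibration(name)
    p=np.array([(u-c["cx"])/c["fx"]*d,(v-c["cy"])/c["fy"]*d,d])
    if "R" in c: return np.array(c["R"]).T@(p-np.array(c["t"]))
    T=np.array(c["mount"]); p=T[:3,:3]@p+T[:3,3]
    return Ro.from_rotvec(st["tcp_rot"]).apply(p)+np.array(st["tool_pos"])
def cloud(name,dep,st=None):
    c=get_calibration(name); v,u=np.mgrid[:384,:512]
    p=np.stack([(u-c["cx"])/c["fx"]*dep,(v-c["cy"])/c["fy"]*dep,dep],-1)
    if "R" in c: return (p-np.array(c["t"]))@np.array(c["R"])
    T=np.array(c["mount"]); p=p@T[:3,:3].T+T[:3,3]
    return p@Ro.from_rotvec(st["tcp_rot"]).as_matrix().T+np.array(st["tool_pos"])
E
python3 - <<'E'
from h import *
np.set_printoptions(precision=4,suppress=True)
s=read_state(); print({k:np.round(v,3) for k,v in s.items()}); print(Ro.from_rotvec(s["tcp_rot"]).as_matrix())
for n in ("top","side"):
    p,d=read_camera(n); np.savez(n+"0.npz",p=p,d=d)
    cv2.imwrite(f"pics/{n}0.png",cv2.resize(p[:,:,::-1],(800,600),interpolation=cv2.INTER_CUBIC))
    c=get_calibration(n); print(n,c)
E
```

```text
{'time': np.float64(0.0), 'q': array([-1.158,  0.265,  1.605,  0.   ,  1.274, -0.037]), 'joint_vel': array([ 0.   , -0.   , -0.002, -0.   ,  0.   ,  0.   ]), 'joint_torque': array([ -0.   , -51.511, -36.731,   0.   ,   0.013,   0.   ]), 'tool_pos': array([ 0.293, -0.607,  0.23 ]), 'tcp_rot': array([ 0.873,  1.391, -0.871]), 'wrist_force': array([-1.057, -0.011,  0.346]), 'torque': array([-0.064,  0.038, -0.037]), 'width': np.float64(0.999)}
[[-0.0009  0.9005  0.4348]
 [ 0.0021  0.4348 -0.9005]
 [-1.      0.0001 -0.0023]]
top {'fx': 485.5553947823161, 'fy': 485.5553947823161, 'cx': 254.58232230530493, 'cy': 184.48234982177152, 'R': array([[-0.0054, -1.    , -0.0022],
       [-0.9774,  0.0057, -0.2112],
       [ 0.2112,  0.001 , -0.9774]]), 't': array([0.0386, 0.5519, 1.5881])}
side {'fx': 449.4192096054276, 'fy': 449.4192096054276, 'cx': 252.95223699211556, 'cy': 192.81181142594696, 'R': array([[-0.9849, -0.173 ,  0.0002],
       [-0.089 ,  0.5056, -0.8581],
       [ 0.1484, -0.8452, -0.5134]]), 't': array([0.5341, 0.1097, 1.2506])}
```

View pics/top0.png

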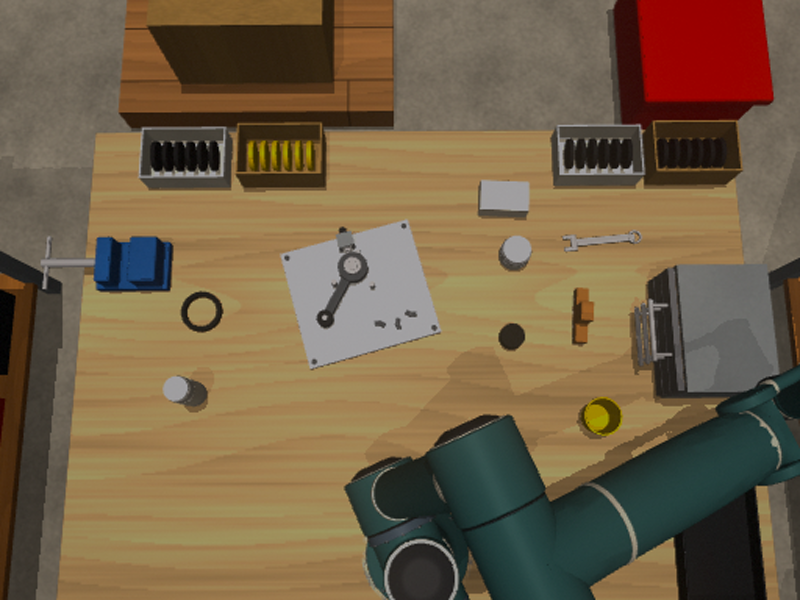

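View pics/side0.png

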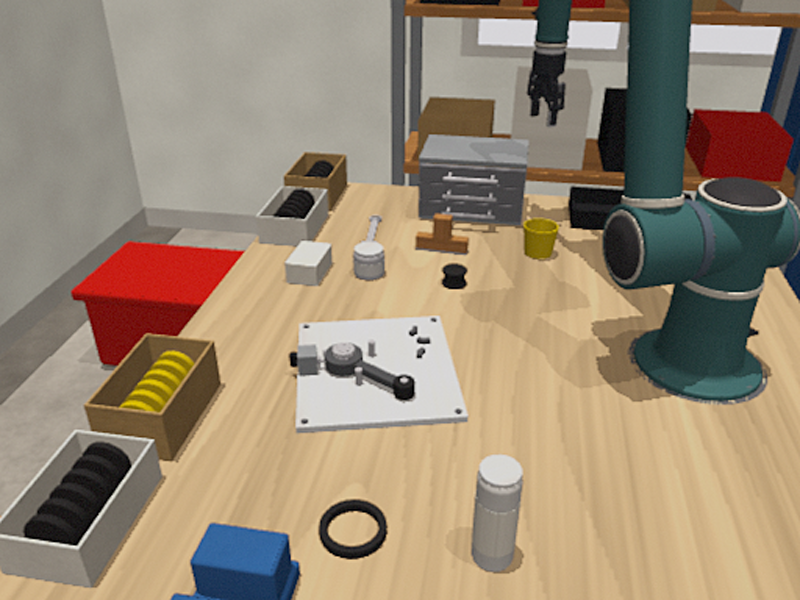

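The top view shows the plate with corners at (281,254), (405,221), (440,333) and (310,368). The roller is at (325,318), the hub at (352,265), and the chips are near (380,323), (398,323) and (411,313). The scraper is at (582,315), with its long axis roughly along world x. The side view agrees.

```bash
python3 - <<'E'
from h import *
np.set_printoptions(precision=4,suppress=True)
z=np.load("top0.npz");p=z["p"].astype(int);d=z["d"];C=cloud("top",d)
k=.64
for n,(x0,y0,x1,y1) in dict(scraper=(560,275,610,355),idler=(490,315,535,355),tin=(490,228,540,275),cup=(570,390,630,440)).items():
    sl=(slice(int(y0*k),int(y1*k)),slice(int(x0*k),int(x1*k)));P=C[sl].reshape(-1,3)
    Q=P[P[:,2]>.012]; print(n,len(Q),"max z",Q[:,2].max())
    if n=="scraper":
        for lo,hi in((.028,.045),(.075,.1)):
            q=Q[(Q[:,2]>lo)&(Q[:,2]<hi)][:,:2].astype(np.float32); print(lo,len(q),q.mean(0),cv2.minAreaRect(q))
    else: print((Q.min(0)+Q.max(0))/2)
# plate: bright aluminium at z~12mm
sl=np.zeros(d.shape,bool); sl[int(215*k):int(375*k),int(275*k):int(446*k)]=1
m=sl&(abs(C[...,2]-.012)<.006)&(np.ptp(p,axis=2)<30)&(p.mean(2)>110)
q=C[m]; print("plate z",q[:,2].mean()); r=cv2.minAreaRect(q[:,:2].astype(np.float32)); print(r); print(cv2.boxPoints(r))
# dark in stand
for n,(x0,y0,x1,y1) in dict(chips=(368,303,422,333)).items():
    m=np.zeros(d.shape,bool); m[int(y0*k):int(y1*k),int(x0*k):int(x1*k)]=1
    m&=p.mean(2)<110
    nn,L,S,_=cv2.connectedComponentsWithStats(m.astype(np.uint8))
    for i in range(1,nn):
        if S[i,4]>5: print("chip",S[i],C[L==i].mean(0))
for n,(u,v) in dict(roller=(325,318),hub=(352,265)).items():
    print(n,C[int(v*k)-1:int(v*k)+2,int(u*k)-1:int(u*k)+2].reshape(-1,3).mean(0))
c=cv2.resize(z["p"][130:245,170:400,::-1],None,fx=3.4,fy=3.4,interpolation=cv2.INTER_CUBIC);cv2.imwrite("pics/crop.png",c)
E
```

```text
scraper 371 max z 1.6688909851477531
0.028 163 [ 0.4937 -0.3636] ((0.49785032868385315, -0.36479678750038147), (0.027303488925099373, 0.1203492134809494), 84.00265502929688)
0.075 98 [ 0.4965 -0.3653] ((0.496974915266037, -0.3658413589000702), (0.02652980014681816, 0.03985860198736191), 86.42874145507812)
idler 205 max z 1.6688909851477531
[ 0.3414 -0.1024  0.8469]
tin 347 max z 1.6688909851477531
[ 0.4373 -0.1108  0.8405]
cup 298 max z 1.6688909851477531
[ 0.2599 -0.1971  0.8405]
plate z 0.010968992848454732
((0.5546717643737793, 0.12195856124162674), (0.27105405926704407, 0.2989245653152466), 15.780632019042969)
[[ 0.3836  0.2289]
 [ 0.4649 -0.0587]
 [ 0.7257  0.015 ]
 [ 0.6444  0.3026]]
chip [259 199   8   4  24] [0.504  0.0088 0.0153]
chip [240 205   7   5  24] [0.4819 0.0761 0.0171]
chip [253 204   4   7  21] [0.4819 0.037  0.0168]
roller [0.4922 0.1943 0.0424]
hub [0.6091 0.1369 0.0501]
```

View pics/crop.png

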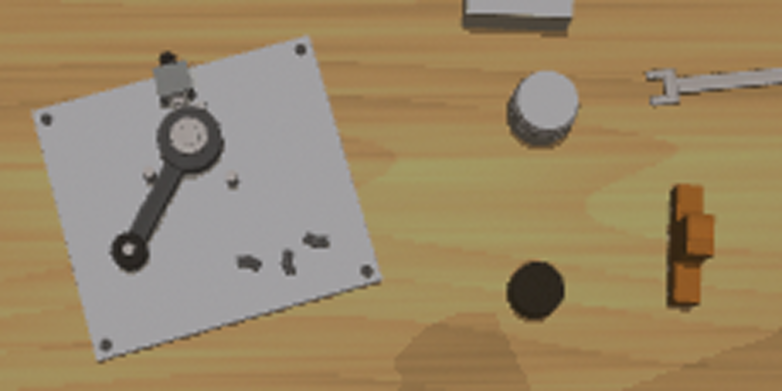

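The crop confirms the layout: hub at (189,137), roller at (130,251), chips at (249,262), (289,262) and (316,240), scraper at (688,245). The fitted plate is 271 x 299 mm, its yaw is 15.8°, and the hub and roller sit where the given stand coordinates put them. Next I plan the approach.

```bash
cat >> h.py <<'E'
SC=np.array([.5547,.1220]); SY=np.deg2rad(15.78)
def s2w(x,y): c,s=np.cos(SY),np.sin(SY); return SC+np.array([c*x-s*y,s*x+c*y])/1000
def w2s(P): c,s=np.cos(SY),np.sin(SY); d=(np.array(P)[:2]-SC)*1000; return np.array([c*d[0]+s*d[1],-s*d[0]+c*d[1]])
def plan(pos,yaw,n,start=None):
    "rows (cm, deg) to TCP pos with tool y axis at world yaw(deg), tool x down"
    s=read_state() if start is None else start
    R0=Ro.from_rotvec(s["tcp_rot"]); p0=np.array(s["tool_pos"]); a=np.deg2rad(yaw)
    M=np.array([[0,np.cos(a),np.sin(a)],[0,np.sin(a),-np.cos(a)],[-1,0,0]]); R1=Ro.from_matrix(M)
    rv=(R0.inv()*R1).as_rotvec()/n; st=(np.array(pos)-p0)/n; R=R0
    for i in range(n):
        print(np.round(R.inv().apply(st)*100,2).tolist(),np.round(np.rad2deg(rv),2).tolist()); R=R*Ro.from_rotvec(rv)
    return dict(tcp_rot=R1.as_rotvec(),tool_pos=np.array(pos))
def show():
    s=read_state(); R=Ro.from_rotvec(s["tcp_rot"]).as_matrix()
    print("t",round(float(s["time"]),2),"tcp",np.round(s["tool_pos"],4),"stand",np.round(w2s(s["tool_pos"]),1),"yaw",round(float(np.rad2deg(np.arctan2(R[1,1],R[0,1]))),2),"xaxis",np.round(R[:,0],3),"F",np.round(s["wrist_force"],1),"T",np.round(s["torque"],2),"w",round(float(s["width"]),3),"q",np.round(s["q"],2))
E
python3 - <<'E'
from h import *
print(get_calibration("wrist")["mount"])
plan([.4975,-.3655,.19],-4.5,10)
E
```

```text
[[ 1.60076271e-04 -3.18905724e-01  9.47786428e-01 -1.42221530e-01]
 [-5.11563866e-04 -9.47786343e-01 -3.18905609e-01  8.28164786e-02]
 [ 9.99999856e-01 -4.33804068e-04 -3.14858748e-04 -9.46562228e-05]
 [ 0.00000000e+00  0.00000000e+00  0.00000000e+00  1.00000000e+00]]
[0.4, 2.89, -1.29] [3.03, -0.01, 0.0]
[0.4, 2.82, -1.44] [3.03, -0.01, 0.0]
[0.4, 2.74, -1.59] [3.03, -0.01, 0.0]
[0.4, 2.65, -1.73] [3.03, -0.01, 0.0]
[0.4, 2.56, -1.87] [3.03, -0.01, 0.0]
[0.4, 2.45, -2.0] [3.03, -0.01, 0.0]
[0.4, 2.35, -2.13] [3.03, -0.01, 0.0]
[0.4, 2.23, -2.25] [3.03, -0.01, 0.0]
[0.4, 2.11, -2.36] [3.03, -0.01, 0.0]
[0.4, 1.98, -2.47] [3.03, -0.01, 0.0]
```

Call:
carry_out(
  offset=[
    [0.4,2.9,-1.3],
    [0.4,2.8,-1.45],
    [0.4,2.75,-1.6],
    [0.4,2.65,-1.7],
    [0.4,2.55,-1.9],
  ],
  delta_rot=[
    [3,0,0],
    [3,0,0],
    [3,0,0],
    [3,0,0],
    [3,0,0],
  ],
  fingers=1,
)

```text
time: 0.52
tool_pos: [0.3957, -0.4852, 0.2104]
tcp_rot: [1.072, 1.292, -1.072]
wrist_force: [-0.5, 1.6, 0.7]
width: 0.998
```

Call:
carry_out(
  offset=[
    [0.4,2.45,-2.0],
    [0.4,2.35,-2.1],
    [0.4,2.2,-2.25],
    [0.4,2.1,-2.4],
    [0.4,2.0,-2.5],
  ],
  delta_rot=[
    [3,0,0],
    [3,0,0],
    [3,0,0],
    [3,0,0],
    [3,0,0],
  ],
)

```text
time: 0.93
tool_pos: [0.4974, -0.3633, 0.1906]
tcp_rot: [1.265, 1.173, -1.266]
wrist_force: [0.4, -0.8, -0.0]
width: 0.994
```

```bash
python3 - <<'E'
from h import *
s=read_state(); show()
p,d=read_camera("wrist"); C=cloud("wrist",d,s); show()
cv2.imwrite("pics/w1.png",p[:,:,::-1])
for lo,hi in((.028,.042),(.078,.095)):
    m=(C[...,2]>lo)&(C[...,2]<hi)&(abs(C[...,0]-.4975)<.09)&(abs(C[...,1]+.3655)<.04)&(p[...,0].astype(int)-p[...,2]>40)
    q=C[m]; print(len(q),q.mean(0),cv2.minAreaRect(q[:,:2].astype(np.float32)))
E
```

```text
t 0.93 tcp [ 0.4974 -0.3633  0.1906] stand [-187.1 -451.4] yaw -4.38 xaxis [-0.001  0.001 -1.   ] F [ 0.4 -0.8 -0. ] T [ 0.    0.02 -0.06] w 0.994 q [-0.67  0.18  1.78 -0.    1.18  0.98]
t 0.98 tcp [ 0.5005 -0.3584  0.1896] stand [-182.8 -447.6] yaw -4.39 xaxis [ 0.001  0.005 -1.   ] F [ 1.1  2.5 -0.5] T [ 0.07 -0.07  0.02] w 1.001 q [-0.66  0.18  1.78  0.01  1.18  0.98]
1756 [ 0.51657592 -0.36677161  0.03445058] ((0.5001782774925232, -0.3655518889427185), (0.02542329952120781, 0.12020206451416016), 85.05651092529297)
1604 [ 0.50129615 -0.36557075  0.08436263] ((0.5001433491706848, -0.36558109521865845), (0.025509892031550407, 0.04060397669672966), 85.13189697265625)
```

View pics/w1.png

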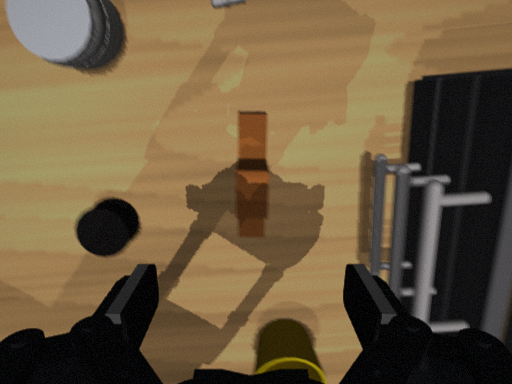

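The wrist view shows the scraper upright at (252,175), lined up with the jaws, and no bystander inside the finger sweep. Top and wrist views put it within 3 mm of each other. I'll descend.

```bash
python3 - <<'E'
from h import *
show(); plan([.499,-.3656,.042],-4.9,5)
E
```

```text
t 0.98 tcp [ 0.5005 -0.3584  0.1896] stand [-182.8 -447.6] yaw -4.39 xaxis [ 0.001  0.005 -1.   ] F [ 1.1  2.5 -0.5] T [ 0.07 -0.07  0.02] w 1.001 q [-0.66  0.18  1.78  0.01  1.18  0.98]
[2.95, -0.02, 0.16] [0.1, -0.06, -0.01]
[2.95, -0.02, 0.16] [0.1, -0.06, -0.01]
[2.95, -0.02, 0.15] [0.1, -0.06, -0.01]
[2.95, -0.02, 0.15] [0.1, -0.06, -0.01]
[2.95, -0.02, 0.15] [0.1, -0.06, -0.01]
```

Call:
carry_out(
  offset=[
    [2,0,0],
    [2,0,0],
    [1.5,0,0],
    [0,0,0],
    [0,0,0],
  ],
  delta_rot=[
    [0.5,0,0],
    [0,0,0],
    [0,0,0],
    [0,0,0],
    [0,0,0],
  ],
)

```text
time: 1.4
tool_pos: [0.4958, -0.3641, 0.1348]
tcp_rot: [1.27, 1.173, -1.271]
wrist_force: [0.9, -0.0, -0.5]
width: 0.998
```

```bash
python3 - <<'E'
from h import *
show(); plan([.499,-.3656,.042],-4.9,4)
E
```

```text
t 1.4 tcp [ 0.4958 -0.3641  0.1348] stand [-188.8 -451.8] yaw -4.72 xaxis [-0.003  0.002 -1.   ] F [ 0.9 -0.  -0.5] T [0.02 0.04 0.03] w 0.998 q [-0.67  0.23  1.83 -0.    1.08  0.98]
[2.32, 0.09, 0.03] [0.05, -0.03, 0.04]
[2.32, 0.09, 0.03] [0.05, -0.03, 0.04]
[2.32, 0.09, 0.03] [0.05, -0.03, 0.04]
[2.32, 0.08, 0.03] [0.05, -0.03, 0.04]
```

Call:
carry_out(
  offset=[
    [2.3,0.1,0.05],
    [2.3,0.1,0.05],
    [2.3,0.1,0],
    [2.3,0,0],
    [0,0,0],
  ],
  delta_rot=[
    [0.2,0,0],
    [0,0,0],
    [0,0,0],
    [0,0,0],
    [0,0,0],
  ],
)

```text
time: 1.82
tool_pos: [0.4974, -0.3645, 0.0408]
tcp_rot: [1.273, 1.174, -1.275]
wrist_force: [-0.6, 0.6, -0.6]
width: 0.996
```

Call:
carry_out(
  offset=[
    [0,0,0],
    [0,0,0],
    [0,0,0],
    [0,0,0],
    [0,0,0],
  ],
  delta_rot=[
    [0,0,0],
    [0,0,0],
    [0,0,0],
    [0,0,0],
    [0,0,0],
  ],
  fingers=-1,
  newtons=80,
)

```text
time: 2.23
tool_pos: [0.5008, -0.3669, 0.0461]
tcp_rot: [1.272, 1.164, -1.271]
wrist_force: [1.2, 0.6, -0.6]
width: 0.299
```

Call:
carry_out(
  offset=[
    [0,0,0],
    [0,0,0],
    [0,0,0],
    [0,0,0],
    [0,0,0],
  ],
  delta_rot=[
    [0,0,0],
    [0,0,0],
    [0,0,0],
    [0,0,0],
    [0,0,0],
  ],
)

```text
time: 2.65
tool_pos: [0.501, -0.367, 0.0462]
tcp_rot: [1.272, 1.164, -1.271]
wrist_force: [-0.4, 0.8, 7.5]
width: 0.298
```

```bash
python3 - <<'E'
from h import *
show()
E
```

```text
t 2.65 tcp [ 0.501  -0.367   0.0462] stand [-184.7 -456. ] yaw -4.92 xaxis [ 0.002 -0.002 -1.   ] F [-0.4  0.8  7.5] T [0.03 0.1  0.02] w 0.298 q [-0.67  0.33  1.88 -0.    0.92  0.98]
```

Gripped at an opening of 25 mm. I lift it and check.

Call:
carry_out(
  offset=[
    [-1,0,0],
    [-2,0,0],
    [-3,0,0],
    [-3,0,0],
    [-2,0,0],
  ],
  delta_rot=[
    [0,0,0],
    [0,0,0],
    [0,0,0],
    [0,0,0],
    [0,0,0],
  ],
)

```text
time: 3.07
tool_pos: [0.5004, -0.3665, 0.1574]
tcp_rot: [1.272, 1.165, -1.271]
wrist_force: [0.5, -0.1, -1.2]
width: 0.292
```

Call:
carry_out(
  offset=[
    [0,0,0],
    [0,0,0],
    [0,0,0],
    [0,0,0],
    [0,0,0],
  ],
  delta_rot=[
    [0,0,0],
    [0,0,0],
    [0,0,0],
    [0,0,0],
    [0,0,0],
  ],
)

```text
time: 3.48
tool_pos: [0.4985, -0.3651, 0.1519]
tcp_rot: [1.273, 1.172, -1.274]
wrist_force: [0.3, -1.3, -1.7]
width: 0.291
```

```bash
python3 - <<'E'
from h import *
s=read_state();show(); p,d=read_camera("wrist"); C=cloud("wrist",d,s)
T=Ro.from_rotvec(s["tcp_rot"]).inv().apply((C-s["tool_pos"]).reshape(-1,3)).reshape(C.shape)
pi=p.astype(int); m=(pi[...,0]-pi[...,2]>60)&(abs(T[...,0])<.06)&(abs(T[...,1])<.08)&(abs(T[...,2])<.04)
q=T[m]; print(len(q),q.min(0),q.max(0)); h=np.histogram(q[:,0],bins=np.arange(-.05,.06,.005)); print(h)
b=q[(q[:,0]>.005)&(q[:,0]<.02)]; print(b.mean(0),cv2.minAreaRect(b[:,1:].astype(np.float32)))
cv2.imwrite("pics/w2.png",p[:,:,::-1])
plan([*s2w(-85,14),.16],15.78,15)
E
```

```text
t 3.48 tcp [ 0.4985 -0.3651  0.1519] stand [-186.5 -453.5] yaw -4.93 xaxis [-0.003  0.003 -1.   ] F [ 0.3 -1.3 -1.7] T [-0.   -0.02 -0.02] w 0.291 q [-0.67  0.22  1.81  0.    1.12  0.98]
3778 [-0.03961312 -0.02146007 -0.01384358] [0.03362302 0.05895532 0.01230428]
(array([   0,    0,  291,    0,    0,    0,    0,    0,    0,    0,    0,
          9, 3472,    2,    1,    1,    2,    0,    0,    0,    0]), array([-5.00000000e-02, -4.50000000e-02, -4.00000000e-02, -3.50000000e-02,
       -3.00000000e-02, -2.50000000e-02, -2.00000000e-02, -1.50000000e-02,
       -1.00000000e-02, -5.00000000e-03, -2.77555756e-17,  5.00000000e-03,
        1.00000000e-02,  1.50000000e-02,  2.00000000e-02,  2.50000000e-02,
        3.00000000e-02,  3.50000000e-02,  4.00000000e-02,  4.50000000e-02,
        5.00000000e-02,  5.50000000e-02]))
[ 0.01173246  0.04272967 -0.00013823] ((0.04070883244276047, -0.0007482254877686501), (0.02611231431365013, 0.036374256014823914), 89.98371887207031)
[-0.04, -0.47, -3.16] [-1.38, -0.01, 0.01]
[-0.05, -0.39, -3.17] [-1.38, -0.01, 0.01]
[-0.05, -0.32, -3.17] [-1.38, -0.01, 0.01]
[-0.05, -0.24, -3.18] [-1.38, -0.01, 0.01]
[-0.05, -0.16, -3.19] [-1.38, -0.01, 0.01]
[-0.05, -0.09, -3.19] [-1.38, -0.01, 0.01]
[-0.05, -0.01, -3.19] [-1.38, -0.01, 0.01]
[-0.05, 0.07, -3.19] [-1.38, -0.01, 0.01]
[-0.05, 0.14, -3.19] [-1.38, -0.01, 0.01]
[-0.05, 0.22, -3.18] [-1.38, -0.01, 0.01]
[-0.05, 0.3, -3.18] [-1.38, -0.01, 0.01]
[-0.05, 0.37, -3.17] [-1.38, -0.01, 0.01]
[-0.05, 0.45, -3.16] [-1.38, -0.01, 0.01]
[-0.05, 0.52, -3.15] [-1.38, -0.01, 0.01]
[-0.05, 0.6, -3.13] [-1.38, -0.01, 0.01]
```

View pics/w2.png

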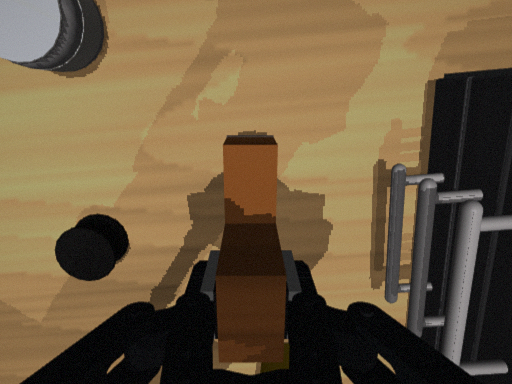

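The block is square in the grip. The bar top sits 11.7 mm below the TCP, so the underside is 46.7 mm below it, and it is centred along tool y. Next I carry it over the plate.

Call:
carry_out(
  offset=[
    [-0.2,-0.47,-3.15],
    [-0.2,-0.4,-3.15],
    [-0.1,-0.3,-3.2],
    [0,-0.25,-3.2],
    [0,-0.15,-3.2],
  ],
  delta_rot=[
    [-1.4,0,0],
    [-1.4,0,0],
    [-1.4,0,0],
    [-1.4,0,0],
    [-1.4,0,0],
  ],
)

```text
time: 3.95
tool_pos: [0.4892, -0.205, 0.1583]
tcp_rot: [1.182, 1.228, -1.183]
wrist_force: [0.1, 1.0, -1.3]
width: 0.293
```

Call:
carry_out(
  offset=[
    [0,-0.1,-3.2],
    [0,0,-3.2],
    [0,0.05,-3.2],
    [0,0.15,-3.2],
    [0,0.2,-3.2],
  ],
  delta_rot=[
    [-1.4,0,0],
    [-1.4,0,0],
    [-1.4,0,0],
    [-1.4,0,0],
    [-1.4,0,0],
  ],
)

```text
time: 4.37
tool_pos: [0.4785, -0.0453, 0.1584]
tcp_rot: [1.091, 1.282, -1.092]
wrist_force: [0.0, -0.2, -0.9]
width: 0.294
```

Call:
carry_out(
  offset=[
    [0,0.3,-3.2],
    [0,0.35,-3.2],
    [0,0.45,-3.1],
    [0,0.5,-3.1],
    [0,0.6,-3.1],
  ],
  delta_rot=[
    [-1.4,0,0],
    [-1.4,0,0],
    [-1.4,0,0],
    [-1.4,0,0],
    [-1.1,0,0],
  ],
)

```text
time: 4.78
tool_pos: [0.4678, 0.1129, 0.1585]
tcp_rot: [1.002, 1.328, -1.004]
wrist_force: [0.5, -0.6, -1.3]
width: 0.293
```

Call:
carry_out(
  offset=[
    [0,0,0],
    [0,0,0],
    [0,0,0],
    [0,0,0],
    [0,0,0],
  ],
  delta_rot=[
    [0,0,0],
    [0,0,0],
    [0,0,0],
    [0,0,0],
    [0,0,0],
  ],
)

```text
time: 5.2
tool_pos: [0.4687, 0.1104, 0.159]
tcp_rot: [1.005, 1.326, -1.006]
wrist_force: [-0.1, -0.1, -1.4]
width: 0.294
```

```bash
python3 - <<'E'
from h import *
s=read_state();show(); p,d=read_camera("wrist"); cv2.imwrite("pics/w3.png",p[:,:,::-1]); C=cloud("wrist",d,s)
m=(p.mean(2)<75)&(C[...,2]>.008)&(C[...,2]<.03)
nn,L,S,_=cv2.connectedComponentsWithStats(m.astype(np.uint8))
for i in range(1,nn):
    if S[i,4]>30: print(S[i],w2s(C[L==i].mean(0)),C[L==i].mean(0)[2])
plan([*s2w(-85,14),.061],15.78,5)
E
```

```text
t 5.2 tcp [0.4687 0.1104 0.159 ] stand [-86.   12.2] yaw 15.67 xaxis [-0.001 -0.    -1.   ] F [-0.1 -0.1 -1.4] T [-0.   -0.04  0.  ] w 0.294 q [ 0.18 -0.05  2.08 -0.    1.1   1.48]
[200  36  13  13  60] [31.76307148 45.54826565] 0.020744818461030927
[174  38 125 113 260] [ 0.80772445 32.08291423] 0.021152082070113407
[296  71  11  14  51] [  6.02320318 -26.80984567] 0.01999691460102786
[356 164  30  22 353] [-74.71435567 -94.538705  ] 0.01890286104063519
[278 169  28  21 328] [-77.21862812 -23.28220038] 0.019085804265047166
[324 176  19  28 345] [-88.15218017 -61.46467083] 0.018779275166871157
[114 213  13  12 115] [-118.10228886  136.96240154] 0.012380522181204808
[400 213  14  12 112] [-119.08523349 -136.47590636] 0.012361336914465575
[1.96, 0.02, -0.04] [-0.02, 0.0, 0.0]
[1.96, 0.02, -0.04] [-0.02, 0.0, 0.0]
[1.96, 0.02, -0.04] [-0.02, 0.0, 0.0]
[1.96, 0.02, -0.04] [-0.02, 0.0, 0.0]
[1.96, 0.02, -0.04] [-0.02, 0.0, 0.0]
```

View pics/w3.png

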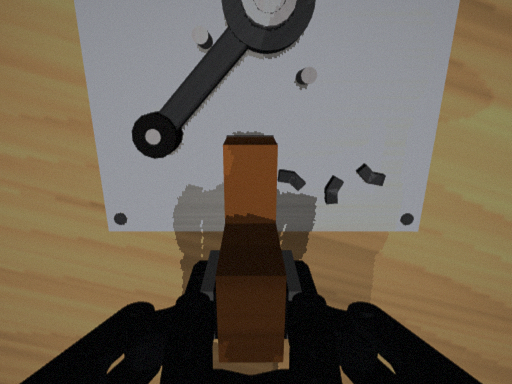

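The wrist view shows the chips intact at (290,180), (334,189) and (371,175), all on the −y side of the bar (bar at columns 224 to 277), so the path is clear. I lower the block until it almost touches.

Call:
carry_out(
  offset=[
    [2.5,0.05,-0.1],
    [2.5,0.05,-0.1],
    [2,0,0],
    [1.6,0,0],
    [0.9,0,0],
  ],
  delta_rot=[
    [0,0,0],
    [0,0,0],
    [0,0,0],
    [0,0,0],
    [0,0,0],
  ],
)

```text
time: 5.67
tool_pos: [0.4677, 0.1125, 0.0621]
tcp_rot: [1.004, 1.329, -1.008]
wrist_force: [-0.5, -0.3, -1.1]
width: 0.296
```

Call:
carry_out(
  offset=[
    [0.3,0,0],
    [0,0,0],
    [0,0,0],
    [0,0,0],
    [0,0,0],
  ],
  delta_rot=[
    [0,0,0],
    [0,0,0],
    [0,0,0],
    [0,0,0],
    [0,0,0],
  ],
)

```text
time: 6.08
tool_pos: [0.4702, 0.1139, 0.0626]
tcp_rot: [1.005, 1.325, -1.002]
wrist_force: [-0.6, 0.9, -0.8]
width: 0.289
```

```bash
python3 - <<'E'
from h import *
show()
E
```

```text
t 6.08 tcp [0.4702 0.1139 0.0626] stand [-83.5  15.1] yaw 15.77 xaxis [ 0.002  0.    -1.   ] F [-0.6  0.9 -0.8] T [ 0.02  0.02 -0.  ] w 0.289 q [0.19 0.08 2.16 0.   0.9  1.48]
```

Call:
carry_out(
  offset=[
    [0.1,0,0],
    [0.1,0,0],
    [0,0,0],
    [0,0,0],
    [0,0,0],
  ],
  delta_rot=[
    [0,0,0],
    [0,0,0],
    [0,0,0],
    [0,0,0],
    [0,0,0],
  ],
)

```text
time: 6.5
tool_pos: [0.4691, 0.1137, 0.0593]
tcp_rot: [1.004, 1.327, -1.004]
wrist_force: [-0.0, -0.1, -0.9]
width: 0.292
```

Call:
carry_out(
  offset=[
    [0.1,0,0],
    [0,0,0],
    [0,0,0],
    [0,0,0],
    [0,0,0],
  ],
  delta_rot=[
    [0,0,0],
    [0,0,0],
    [0,0,0],
    [0,0,0],
    [0,0,0],
  ],
)

```text
time: 6.92
tool_pos: [0.4692, 0.1137, 0.0583]
tcp_rot: [1.004, 1.327, -1.004]
wrist_force: [0.2, -0.7, -0.2]
width: 0.295
```

The step down was tracked exactly and the contact force is close to zero, so the gap is under 1 mm. I wipe toward −y.

Call:
carry_out(
  offset=[
    [0,0,0.6],
    [0,0,1],
    [0,0,1],
    [0,0,1],
    [0,0,1],
  ],
  delta_rot=[
    [0,0,0],
    [0,0,0],
    [0,0,0],
    [0,0,0],
    [0,0,0],
  ],
)

```text
time: 7.33
tool_pos: [0.4819, 0.0681, 0.0583]
tcp_rot: [1.004, 1.327, -1.004]
wrist_force: [0.6, 0.4, 1.2]
width: 0.288
```

Call:
carry_out(
  offset=[
    [0,0,1],
    [0,0,1],
    [0,0,1],
    [0,0,1],
    [0,0,1],
  ],
  delta_rot=[
    [0,0,0],
    [0,0,0],
    [0,0,0],
    [0,0,0],
    [0,0,0],
  ],
)

```text
time: 7.75
tool_pos: [0.4955, 0.0203, 0.0583]
tcp_rot: [1.004, 1.327, -1.004]
wrist_force: [-0.1, 1.0, 0.6]
width: 0.296
```

```bash
python3 - <<'E'
from h import *
show(); p,d=read_camera("wrist"); cv2.imwrite("pics/w4.png",p[:,:,::-1])
E
```

```text
t 7.75 tcp [0.4955 0.0203 0.0583] stand [-84.7 -81.8] yaw 15.76 xaxis [ 0.  0. -1.] F [-0.1  1.   0.6] T [0.2  0.04 0.03] w 0.296 q [-0.01  0.11  2.14  0.    0.9   1.29]
```

View pics/w4.png

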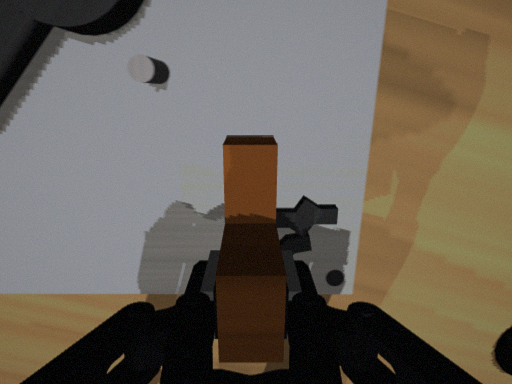

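The three chips are bunched ahead of the bar near (310,220). I continue over the −y edge.

Call:
carry_out(
  offset=[
    [0,0,1],
    [0,0,1],
    [0,0,1],
    [0,0,1],
    [0,0,1],
  ],
  delta_rot=[
    [0,0,0],
    [0,0,0],
    [0,0,0],
    [0,0,0],
    [0,0,0],
  ],
)

```text
time: 8.22
tool_pos: [0.5091, -0.0277, 0.0583]
tcp_rot: [1.004, 1.327, -1.004]
wrist_force: [-0.1, 0.8, -0.6]
width: 0.292
```

Call:
carry_out(
  offset=[
    [0,0,1],
    [0,0,1],
    [0,0,1],
    [0,0,1],
    [0,0,1],
  ],
  delta_rot=[
    [0,0,0],
    [0,0,0],
    [0,0,0],
    [0,0,0],
    [0,0,0],
  ],
)

```text
time: 8.63
tool_pos: [0.5224, -0.0761, 0.0581]
tcp_rot: [1.004, 1.327, -1.004]
wrist_force: [-0.5, 1.3, -1.5]
width: 0.292
```

Call:
carry_out(
  offset=[
    [0,0,0.5],
    [0,0,0],
    [0,0,0],
    [-3,0,0],
    [-4,0,0],
  ],
  delta_rot=[
    [0,0,0],
    [0,0,0],
    [0,0,0],
    [0,0,0],
    [0,0,0],
  ],
)

```text
time: 9.05
tool_pos: [0.5193, -0.0785, 0.1243]
tcp_rot: [1.002, 1.337, -1.009]
wrist_force: [0.6, 0.0, -2.0]
width: 0.292
```

Call:
carry_out(
  offset=[
    [-3,0,-2],
    [0,0,-4],
    [0,0,-4],
    [0,0,-2],
    [0,0,0],
  ],
  delta_rot=[
    [0,0,0],
    [0,0,0],
    [0,0,0],
    [0,0,0],
    [0,0,0],
  ],
)

```text
time: 9.47
tool_pos: [0.4893, 0.0395, 0.1583]
tcp_rot: [1.002, 1.33, -1.0]
wrist_force: [-0.6, 0.3, -1.1]
width: 0.296
```

```bash
python3 - <<'E'
from h import *
show(); p,d=read_camera("wrist")
t,dt=read_camera("top"); t=cv2.resize(t[125:245,170:350,::-1],(540,360),interpolation=cv2.INTER_CUBIC)
cv2.imwrite("pics/w5.png",np.vstack([cv2.resize(p[:240,:,::-1],(512,240)),cv2.resize(t,(512,341))]))
E
```

```text
t 9.47 tcp [0.4893 0.0395 0.1583] stand [-85.4 -61.6] yaw 16.0 xaxis [-0.001  0.002 -1.   ] F [-0.6  0.3 -1.1] T [0.01 0.   0.02] w 0.296 q [ 0.03 -0.03  2.07  0.    1.1   1.32]
```

View pics/w5.png

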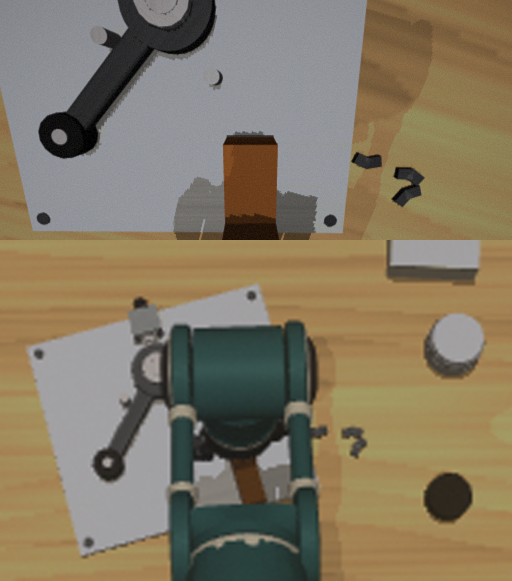

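All three chips are off the plate, at (367,160), (408,173) and (406,195). The first lies close to the edge, so I measure it.

```bash
python3 - <<'E'
from h import *
s=read_state(); p,d=read_camera("wrist"); C=cloud("wrist",d,s); show()
m=(p.mean(2)<75); m[:140]=0; m[225:]=0; m[:,:340]=0; m[:,430:]=0
nn,L,S,_=cv2.connectedComponentsWithStats(m.astype(np.uint8))
for i in range(1,nn):
    if S[i,4]>30:
        P=C[L==i]; w=np.array([w2s(a) for a in P]); print(S[i],w.mean(0),np.percentile(w,[2,98],axis=0),np.percentile(P[:,2],[2,25,50,75,98]))
        z=np.polyfit(w[:,1],P[:,2]*1000,1); print("slope dz/dy",z)
cv2.imwrite("pics/w6.png",cv2.resize(p[130:230,330:440,::-1],None,fx=5,fy=5,interpolation=cv2.INTER_CUBIC))
# edge position at row 160
print([ (u,np.round(w2s(C[160,u]),0).tolist(),round(float(C[160,u,2])*1000,1)) for u in range(338,392,3)])
E
```

```text
t 9.62 tcp [0.4909 0.036  0.1582] stand [-84.8 -65.4] yaw 15.86 xaxis [ 0. -0. -1.] F [ 0.3 -1.1 -1.8] T [-0.02 -0.01 -0.01] w 0.294 q [ 0.02 -0.02  2.07 -0.    1.1   1.32]
[348 152  30  18 363] [ -62.15042698 -167.08500081] [[ -68.87753734 -179.91695985]
 [ -55.83431994 -155.26569431]] [-0.00083066  0.00651177  0.00721032  0.00774488  0.00903756]
slope dz/dy [  0.99014709 172.74281602]
[388 167  32  40 729] [ -84.90336668 -207.31075519] [[-103.73136164 -219.39790691]
 [ -69.3661353  -196.65544342]] [-0.00053961  0.00616743  0.0071299   0.00769827  0.00883911]
slope dz/dy [  0.7593865  164.12505671]
[(338, [-60.0, -143.0], 12.3), (341, [-61.0, -146.0], 11.0), (344, [-60.0, -148.0], 11.7), (347, [-63.0, -155.0], -0.7), (350, [-62.0, -156.0], 5.2), (353, [-61.0, -157.0], 8.8), (356, [-61.0, -160.0], 7.7), (359, [-61.0, -163.0], 6.8), (362, [-61.0, -166.0], 6.8), (365, [-62.0, -169.0], 6.1), (368, [-61.0, -171.0], 7.8), (371, [-61.0, -174.0], 7.5), (374, [-61.0, -177.0], 8.0), (377, [-63.0, -182.0], 0.9), (380, [-63.0, -186.0], -1.5), (383, [-63.0, -188.0], -0.4), (386, [-63.0, -191.0], -1.0), (389, [-63.0, -194.0], -1.0)]
```

View pics/w6.png

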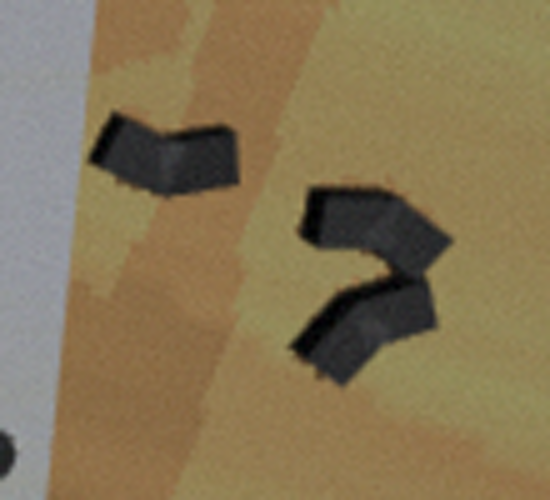

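All chips lie flat on the bench with tops at 7 to 8 mm, the nearest 5 mm clear of the plate, and nothing is left on it. Now the tensioner: I plan the block's path.

```bash
cat >> h.py <<'E'
def pose(q,gap=0,z=.0617):
    a=q-.75; r=np.array([55-130*np.cos(a),-130*np.sin(a)]); b=np.deg2rad(6)*min(max(q/.9,0),1)
    u=np.array([np.cos(b),np.sin(b)]); n=np.array([-u[1],u[0]])
    c=r+(31+gap)*n-9*u
    return [*s2w(*c),z],np.rad2deg(SY+b)
E
python3 - <<'E'
from h import *
show(); P,y=pose(0,16); print(w2s(P)); s=plan([P[0],P[1],.158],y,6); print("down"); s=plan(P,y,4,s)
print("push")
prev=0
for q in (.0,.15,.3,.45,.6,.75,.85,.92):
    P,y=pose(q); print("q",q,np.round(w2s(P),1)); s=plan(P,y,5,s)
E
```

```text
t 9.62 tcp [0.4909 0.036  0.1582] stand [-84.8 -65.4] yaw 15.86 xaxis [ 0. -0. -1.] F [ 0.3 -1.1 -1.8] T [-0.02 -0.01 -0.01] w 0.294 q [ 0.02 -0.02  2.07 -0.    1.1   1.32]
[-49.11955295 135.6130388 ]
[0.0, 0.6, -3.35] [0.01, 0.0, 0.0]
[0.0, 0.6, -3.35] [0.01, 0.0, 0.0]
[0.0, 0.6, -3.35] [0.01, 0.0, 0.0]
[0.0, 0.6, -3.35] [0.01, 0.0, 0.0]
[0.0, 0.6, -3.35] [0.01, 0.0, 0.0]
[0.0, 0.59, -3.35] [0.01, 0.0, 0.0]
down
[2.41, -0.0, -0.0] [0.0, 0.0, -0.0]
[2.41, -0.0, -0.0] [0.0, 0.0, -0.0]
[2.41, -0.0, -0.0] [0.0, 0.0, -0.0]
[2.41, -0.0, -0.0] [0.0, 0.0, -0.0]
push
q 0.0 [-49.1 119.6]
[0.0, -0.0, 0.32] [0.0, 0.0, -0.0]
[0.0, -0.0, 0.32] [0.0, 0.0, -0.0]
[0.0, -0.0, 0.32] [0.0, 0.0, -0.0]
[0.0, -0.0, 0.32] [0.0, 0.0, -0.0]
[0.0, -0.0, 0.32] [0.0, 0.0, -0.0]
q 0.15 [-61.8 104.2]
[0.0, -0.25, 0.31] [-0.2, 0.0, -0.0]
[0.0, -0.26, 0.31] [-0.2, 0.0, -0.0]
[0.0, -0.26, 0.31] [-0.2, 0.0, -0.0]
[0.0, -0.26, 0.3] [-0.2, 0.0, -0.0]
[0.0, -0.26, 0.3] [-0.2, 0.0, -0.0]
q 0.3 [-72.1  87.2]
[-0.0, -0.21, 0.34] [-0.2, -0.0, 0.0]
[-0.0, -0.21, 0.34] [-0.2, -0.0, 0.0]
[-0.0, -0.21, 0.34] [-0.2, -0.0, 0.0]
[
[... 408 characters left out ...]
]
[-0.0, -0.12, 0.38] [-0.2, -0.0, 0.0]
[-0.0, -0.12, 0.38] [-0.2, -0.0, 0.0]
q 0.75 [-86.7  30.1]
[-0.0, -0.07, 0.39] [-0.2, -0.0, 0.0]
[-0.0, -0.07, 0.39] [-0.2, -0.0, 0.0]
[-0.0, -0.07, 0.39] [-0.2, -0.0, 0.0]
[-0.0, -0.07, 0.39] [-0.2, -0.0, 0.0]
[-0.0, -0.07, 0.39] [-0.2, -0.0, 0.0]
q 0.85 [-86.4  17. ]
[0.0, -0.02, 0.26] [-0.13, 0.0, 0.0]
[0.0, -0.02, 0.26] [-0.13, 0.0, 0.0]
[0.0, -0.02, 0.26] [-0.13, 0.0, 0.0]
[0.0, -0.02, 0.26] [-0.13, 0.0, 0.0]
[0.0, -0.02, 0.26] [-0.13, 0.0, 0.0]
q 0.92 [-85.3   7.9]
[-0.0, 0.0, 0.18] [-0.07, 0.0, -0.0]
[-0.0, 0.0, 0.18] [-0.07, 0.0, -0.0]
[-0.0, 0.0, 0.18] [-0.07, 0.0, -0.0]
[-0.0, 0.0, 0.18] [-0.07, 0.0, -0.0]
[-0.0, 0.0, 0.18] [-0.07, 0.0, -0.0]
```

Call:
carry_out(
  offset=[
    [0,0.6,-3.35],
    [0,0.6,-3.35],
    [0,0.6,-3.35],
    [0,0.6,-3.35],
    [0,0.6,-3.35],
  ],
  delta_rot=[
    [0,0,0],
    [0,0,0],
    [0,0,0],
    [0,0,0],
    [0,0,0],
  ],
)

```text
time: 10.03
tool_pos: [0.4749, 0.2054, 0.1582]
tcp_rot: [1.005, 1.326, -1.006]
wrist_force: [0.2, 0.0, -1.9]
width: 0.297
```

Call:
carry_out(
  offset=[
    [0,0.6,-3.35],
    [0,0,0],
    [0,0,0],
    [0,0,0],
    [0,0,0],
  ],
  delta_rot=[
    [0,0,0],
    [0,0,0],
    [0,0,0],
    [0,0,0],
    [0,0,0],
  ],
)

```text
time: 10.45
tool_pos: [0.4714, 0.2375, 0.1579]
tcp_rot: [1.004, 1.326, -1.006]
wrist_force: [-0.4, -0.2, -0.8]
width: 0.295
```

```bash
python3 - <<'E'
from h import *
show();P,y=pose(0,16); plan(P,y,4)
E
```

```text
t 10.45 tcp [0.4714 0.2375 0.1579] stand [-48.7 133.8] yaw 15.68 xaxis [-0.001 -0.001 -1.   ] F [-0.4 -0.2 -0.8] T [-0.01 -0.   -0.04] w 0.295 q [ 0.42  0.05  1.99 -0.    1.1   1.72]
[2.41, -0.01, -0.05] [-0.02, 0.01, 0.01]
[2.41, -0.01, -0.05] [-0.02, 0.01, 0.01]
[2.41, -0.01, -0.05] [-0.02, 0.01, 0.01]
[2.41, -0.01, -0.05] [-0.02, 0.01, 0.01]
```

Call:
carry_out(
  offset=[
    [2.4,0,-0.05],
    [2.4,0,-0.05],
    [2.4,0,-0.05],
    [2.4,0,0],
    [0,0,0],
  ],
  delta_rot=[
    [0,0,0],
    [0,0,0],
    [0,0,0],
    [0,0,0],
    [0,0,0],
  ],
)

```text
time: 10.87
tool_pos: [0.4691, 0.238, 0.0587]
tcp_rot: [1.003, 1.328, -1.01]
wrist_force: [-1.7, -0.7, -0.4]
width: 0.292
```

Call:
carry_out(
  offset=[
    [0,0,0.3],
    [0,0,0.3],
    [0,0,0.3],
    [0,0,0.3],
    [0,0,0.3],
  ],
  delta_rot=[
    [0,0,0],
    [0,0,0],
    [0,0,0],
    [0,0,0],
    [0,0,0],
  ],
)

```text
time: 11.28
tool_pos: [0.4756, 0.2256, 0.0633]
tcp_rot: [1.005, 1.326, -1.003]
wrist_force: [0.1, -0.5, -0.5]
width: 0.296
```

Call:
carry_out(
  offset=[
    [0,-0.25,0.3],
    [0,-0.25,0.3],
    [0,-0.25,0.3],
    [0,-0.25,0.3],
    [0,-0.25,0.3],
  ],
  delta_rot=[
    [-0.2,0,0],
    [-0.2,0,0],
    [-0.2,0,0],
    [-0.2,0,0],
    [-0.2,0,0],
  ],
)

```text
time: 11.7
tool_pos: [0.4667, 0.2086, 0.0628]
tcp_rot: [0.992, 1.335, -0.99]
wrist_force: [-1.8, 4.3, 2.2]
width: 0.29
```

```bash
python3 - <<'E'
from h import *
show();print(w2s(pose(.15)[0])); p,d=read_camera("wrist"); cv2.imwrite("pics/w7.png",p[:,:,::-1])
E
```

```text
t 11.7 tcp [0.4667 0.2086 0.0628] stand [-61.2 107.3] yaw 16.79 xaxis [-0.     0.001 -1.   ] F [-1.8  4.3  2.2] T [0.98 0.35 0.08] w 0.29 q [0.37 0.13 2.11 0.   0.91 1.65]
[-61.83328379 104.24172843]
```

View pics/w7.png

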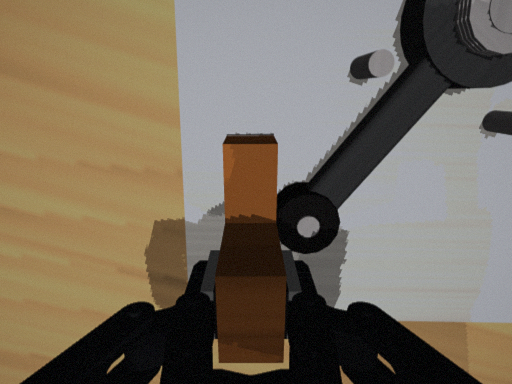

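The bar's face is on the roller at (307,217), with 4.6 N of spring load. The fingers stay above it and to the side. I continue along the arc.

Call:
carry_out(
  offset=[
    [0,-0.2,0.4],
    [0,-0.2,0.4],
    [0,-0.2,0.35],
    [0,-0.2,0.35],
    [0,-0.2,0.35],
  ],
  delta_rot=[
    [-0.2,0,0],
    [-0.2,0,0],
    [-0.2,0,0],
    [-0.2,0,0],
    [-0.2,0,0],
  ],
)

```text
time: 12.17
tool_pos: [0.4594, 0.1887, 0.0617]
tcp_rot: [0.978, 1.347, -0.981]
wrist_force: [-8.5, 10.6, 5.6]
width: 0.292
```

Call:
carry_out(
  offset=[
    [0,-0.2,0.4],
    [0,-0.2,0.4],
    [0,-0.2,0.35],
    [0,-0.2,0.35],
    [0,-0.2,0.35],
  ],
  delta_rot=[
    [-0.2,0,0],
    [-0.2,0,0],
    [-0.2,0,0],
    [-0.2,0,0],
    [-0.2,0,0],
  ],
)

```text
time: 12.58
tool_pos: [0.4545, 0.1684, 0.0613]
tcp_rot: [0.964, 1.356, -0.969]
wrist_force: [-10.3, 13.2, 6.4]
width: 0.297
```

```bash
python3 - <<'E'
from h import *
show();print(w2s(pose(.45)[0]))
E
```

```text
t 12.58 tcp [0.4545 0.1684 0.0613] stand [-83.9  71.9] yaw 18.71 xaxis [-0.009  0.003 -1.   ] F [-10.3  13.2   6.4] T [2.41 2.03 0.15] w 0.297 q [0.3  0.09 2.16 0.01 0.91 1.54]
[-79.80382404  68.90411884]
```

Call:
carry_out(
  offset=[
    [0,-0.05,0.42],
    [0,-0.05,0.42],
    [0,-0.05,0.42],
    [0,-0.05,0.42],
    [0,0,0.42],
  ],
  delta_rot=[
    [-0.2,0,0],
    [-0.2,0,0],
    [-0.2,0,0],
    [-0.2,0,0],
    [-0.2,0,0],
  ],
)

```text
time: 13.0
tool_pos: [0.4556, 0.1481, 0.0597]
tcp_rot: [0.948, 1.368, -0.96]
wrist_force: [-9.6, 6.6, -1.4]
width: 0.296
```

Call:
carry_out(
  offset=[
    [0,0,0.4],
    [0,0,0.4],
    [0,0,0.4],
    [0,0,0.4],
    [0,0,0.4],
  ],
  delta_rot=[
    [-0.2,0,0],
    [-0.2,0,0],
    [-0.2,0,0],
    [-0.2,0,0],
    [-0.2,0,0],
  ],
)

```text
time: 13.42
tool_pos: [0.4657, 0.1274, 0.0599]
tcp_rot: [0.934, 1.368, -0.945]
wrist_force: [-8.4, 5.5, -1.5]
width: 0.295
```

```bash
python3 - <<'E'
from h import *
show();P,y=pose(.92); print(w2s(pose(.75)[0])); plan([P[0],P[1],.061],y,5)
E
```

```text
t 13.42 tcp [0.4657 0.1274 0.0599] stand [-84.2  29.4] yaw 20.76 xaxis [-0.011 -0.    -1.   ] F [-8.4  5.5 -1.5] T [1.24 1.5  0.01] w 0.295 q [0.21 0.09 2.16 0.   0.91 1.42]
[-86.66758031  30.09763396]
[-0.02, -0.06, 0.43] [-0.2, -0.04, 0.12]
[-0.02, -0.06, 0.43] [-0.2, -0.04, 0.12]
[-0.02, -0.06, 0.43] [-0.2, -0.04, 0.12]
[-0.02, -0.06, 0.43] [-0.2, -0.04, 0.12]
[-0.02, -0.07, 0.43] [-0.2, -0.04, 0.12]
```

Call:
carry_out(
  offset=[
    [0,0,0.4],
    [0,0,0.4],
    [0,0,0.4],
    [0,0,0.4],
    [0,0,0.4],
  ],
  delta_rot=[
    [-0.2,0,0],
    [-0.2,0,0],
    [-0.2,0,0],
    [0,0,0],
    [0,0,0],
  ],
)

```text
time: 13.83
tool_pos: [0.4724, 0.1089, 0.0597]
tcp_rot: [0.927, 1.373, -0.937]
wrist_force: [-8.1, 6.5, -1.1]
width: 0.298
```

Call:
carry_out(
  offset=[
    [0,0,0.1],
    [0,0,0],
    [0,0,0],
    [0,0,0],
    [0,0,0],
  ],
  delta_rot=[
    [0,0,0],
    [0,0,0],
    [0,0,0],
    [0,0,0],
    [0,0,0],
  ],
)

```text
time: 14.25
tool_pos: [0.4728, 0.1081, 0.0597]
tcp_rot: [0.927, 1.373, -0.937]
wrist_force: [-7.2, 6.8, -2.2]
width: 0.295
```

```bash
python3 - <<'E'
from h import *
s=read_state();show();print(w2s(pose(.92)[0])); p,d=read_camera("wrist"); C=cloud("wrist",d,s); show()
cv2.imwrite("pics/w8.png",p[:,:,::-1])
# roller/arm tops in stand coords
m=(p.mean(2)<90)&(abs(C[...,2]-.043)<.0035); m[240:]=0
q=np.array([w2s(a) for a in C[m]]); print("roller top",len(q),q.mean(0),q.min(0),q.max(0))
m=(p.mean(2)<120)&(abs(C[...,2]-.038)<.0025); m[240:]=0
q=np.array([w2s(a) for a in C[m]]); q=q[(q[:,0]>-50)&(q[:,0]<15)&(abs(q[:,1])<45)]; print("arm",len(q),q.mean(0))
a=np.arctan2(-q[:,1],55-q[:,0]); print("q arm",np.median(a)+.75)
E
```

```text
t 14.25 tcp [0.4728 0.1081 0.0597] stand [-82.6   8.9] yaw 21.34 xaxis [-0.012  0.    -1.   ] F [-7.2  6.8 -2.2] T [1.12 1.54 0.01] w 0.295 q [0.17 0.09 2.15 0.   0.91 1.37]
[-85.31709912   7.89571721]
t 14.3 tcp [0.4728 0.1081 0.0597] stand [-82.6   8.9] yaw 21.34 xaxis [-0.012  0.    -1.   ] F [-8.   6.4 -0.9] T [ 1.22  1.52 -0.  ] w 0.298 q [0.17 0.09 2.15 0.   0.91 1.37]
roller top 4854 [-3.09420986 -8.02393304] [-73.90992968 -38.20169888] [41.33563092 50.40199396]
arm 5324 [-15.19827385 -11.19923563]
q arm 0.9105146030762135
```

View pics/w8.png

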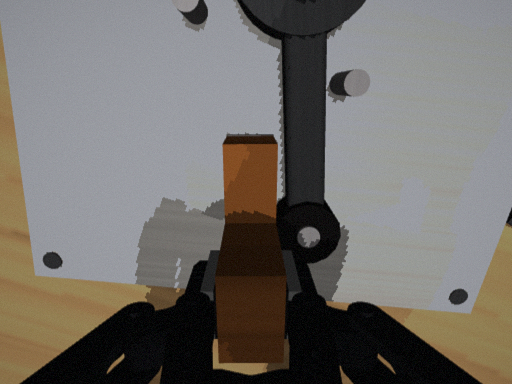

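The wrist view shows the bar pressing on the roller at (308,235), with the arm (columns 283 to 327) still short of the end-stop pin at (350,83). I measure q ≈ 0.91 with about 10 N held. One last check of the bystanders and stability, then I hand in.

Call:
carry_out(
  offset=[
    [0,0,0],
    [0,0,0],
    [0,0,0],
    [0,0,0],
    [0,0,0],
  ],
  delta_rot=[
    [0,0,0],
    [0,0,0],
    [0,0,0],
    [0,0,0],
    [0,0,0],
  ],
)

```text
time: 14.72
tool_pos: [0.4728, 0.1081, 0.0597]
tcp_rot: [0.927, 1.373, -0.937]
wrist_force: [-7.9, 5.2, -1.2]
width: 0.294
```

```bash
python3 - <<'E'
from h import *
show(); k=.64
for n,bx in dict(top=dict(carton=(470,170,540,225),tin=(490,228,540,275),wrench=(555,225,650,255),idler=(490,315,535,355),ring=(175,285,230,335),can=(155,370,212,412),cup=(572,392,628,440)),side=dict(ring=(310,490,395,565),can=(465,450,530,575),cup=(515,212,565,262),idler=(435,255,475,292))).items():
    p,d=read_camera(n); z=np.load(n+"0.npz")
    for b,(x0,y0,x1,y1) in bx.items():
        sl=(slice(int(y0*k),int(y1*k)),slice(int(x0*k),int(x1*k)))
        g=[cv2.cvtColor(np.ascontiguousarray(i[sl]),cv2.COLOR_RGB2GRAY).astype(np.float32) for i in (z["p"],p)]
        dd=abs(z["d"][sl]-d[sl]); print(n,b,"shift px",np.round(cv2.phaseCorrelate(*g)[0],2),"depth changed frac",round(float((dd>.012).mean()),3))
show()
E
```

```text
t 14.72 tcp [0.4728 0.1081 0.0597] stand [-82.6   8.9] yaw 21.34 xaxis [-0.012  0.    -1.   ] F [-7.9  5.2 -1.2] T [1.23 1.5  0.01] w 0.294 q [0.17 0.09 2.15 0.   0.91 1.37]
top carton shift px [ 0.55 -0.01] depth changed frac 0.057
top tin shift px [-0.02 -0.  ] depth changed frac 0.04
top wrench shift px [0.02 0.02] depth changed frac 0.047
top idler shift px [0.01 0.61] depth changed frac 0.046
top ring shift px [0.05 0.04] depth changed frac 0.056
top can shift px [-0.04  0.53] depth changed frac 0.045
top cup shift px [-0.17  0.03] depth changed frac 0.028
side ring shift px [-0.03 -0.04] depth changed frac 0.008
side can shift px [0.5  0.02] depth changed frac 0.008
side cup shift px [0.05 0.22] depth changed frac 0.037
side idler shift px [1.15 0.7 ] depth changed frac 0.318
t 14.82 tcp [0.4728 0.1081 0.0597] stand [-82.6   8.9] yaw 21.34 xaxis [-0.012  0.    -1.   ] F [-7.5  5.2  0.2] T [1.21 1.54 0.03] w 0.297 q [0.17 0.09 2.15 0.   0.91 1.37]
```

The idler's difference in the side view looks like the arm now standing in front of it, since the top view shows it unmoved within half a pixel or so. The hold is steady, so I hand in.

```bash
python3 -c "
from h import *
print(finish_job()); show()"
```

```text
the job is handed in; nothing more can be done
None
the job is handed in; nothing more can be done
```

I gripped the scraper by its upright and wiped the three chips off the plate's −y edge in one pass. Then I pushed the tensioner roller round with the bar and handed the job in while holding it there, at about 14.8 s.

- **Chips:** before I started on the tensioner, all three lay flat on the bench (tops 7 to 8 mm high), the nearest about 5 mm from the plate.
- **Tensioner:** the arm measured q ≈ 0.91, past the 0.80 needed and short of the end stop at 1.0. I judged this by position; I did not see the pawl itself. The push force peaked at about 18 N and then fell back.
- **Hold:** pose and grip were steady, with about 9 to 10 N on the wrist. Part of that is sideways friction from the rubber roller. By the heights I worked out, the fingertips are about 17 mm above the roller.
- **Bystanders:** the top view shows no shift above about 0.6 px for any of them.
- **Check that disagreed:** the side view differed around the spare idler. I put this down to the arm now blocking the view and did not look at that picture.

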